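Lock the drilling jig with its linch pin

TASK

The wooden blank already lies in the drilling jig. Swing the hinged drill plate right down onto the blank, push the linch pin fully home, up to its head, through the cross hole of the latch post that comes up through the plate's tongue, and then flip the pin's sprung ring over the post until it has snapped shut round the pin's end. Leave the other things on the bench where they lie.

Things in the scene. Friction and masses are not known exactly. Their poses are not given: they have to be found in the camera images.
- jig: the drilling jig, screwed to the bench, immovable: plywood base 170 x 235 x 18 mm (x -85..85, y -110..125 in its frame) with a dark wooden blank in its nest. Origin on the bench top under the base. Its y axis runs level from the hinge towards the latch post, its x axis along the hinge line and along the post's hole, z up
- post_hole (a point): centre of the round hole, 12.5 mm in diameter, that runs level along the jig's x axis right through the steel latch post; 54.5 mm above the bench, at x 0, y 85 mm in the jig; axes as the jig's. The post is 14 mm thick along the hole (faces 7 mm either side of this point), 24 mm wide along y, its top 15.5 mm above this point. The pin may enter from either side
- leaf_hinge (a point): middle of the drill plate's hinge line (along the jig's x axis), at y -78 mm in the jig, 40 mm above the bench; axes as the jig's
- leaf (a joint): angle of the drill plate, rad: 0 = shut, level on the blank; 1.9 = fully open, leaning back beyond upright; positive lifts its free end. Stiff hinge: it stays where left between about 1.3 and 1.9; pushed over towards the post to below about 1.1 it sinks shut by itself in about 2 s
- leaf_knob (a point): centre of the red ball (22 mm) that stands on the drill plate's upper face, 26 mm from the plate's mid plane, 126 mm from the hinge line and 54 mm along the jig's +x from the plate's middle; axes turn with the plate
- linch_pin: the loose linch pin, 0.1 kg. Origin on the shank's axis at the head's shoulder; +x along the shank to its tip. Steel shank 10 mm in diameter, 27 mm long, last 4 mm coned. Yellow head: a block x -34..0, y -8..8, z -5..9 mm; grip it across y. It starts flat on the bench, axis 5 mm up, z up, ring leaning up and back; it goes into the post the same way up
- pin_grip (a point): middle of the part of the head to be gripped: x -14, y 0, z 2 mm in the pin's frame; the ring's wire is clear of x -27..0. Axes as the pin's
- pin_mid (a point): point on the shank's axis 7 mm from the shoulder; it coincides with post_hole's centre when the pin is fully home. Axes as the pin's
- pin_tip (a point): end of the shank, 27 mm from the shoulder; axes as the pin's
- pin_ring (a joint): angle of the sprung ring, rad: 0 = open (as at the start, leaning 0.63 back from upright, away from the shank), 2.2 = shut (in the plane of the shank, round the pin's end). Ring of 4 mm wire, 68 mm across, hinged in the head along the pin's y axis at x -30, z 0 mm; far side 62.5 mm from there. Over-centre spring: below about 0.75 it springs open, above about 0.95 shut; 1 to 2 N moves it
- ring_far (a point): middle of the ring's wire at its far side, opposite the hinge: with the ring open, 37 mm behind the ring's hinge line and 50 mm above it
- hammer: bystander: hammer 280 mm long, lying; origin on its underside at mid length
- punch: bystander: steel centre punch 100 x 10 mm, lying; origin on its underside
- rule: bystander: steel rule 200 x 28 x 3 mm, lying flat; origin under its middle
- try_square: bystander: try square, wooden stock 110 mm, blade 170 mm; origin under the stock's middle
- board_low: bystander: wooden board 118 x 118 x 18 mm, the lower of a stack of two; origin under its middle
- board_top: bystander: drilled board 118 x 118 x 18 mm on top of the other; origin under its middle
- offcut: bystander: wooden cube of 45 mm; origin under its middle
- pencil: bystander: green pencil 160 x 8 mm, lying; origin under its middle
- leaf_tongue (a point): middle of the upper face of the drill plate's tongue end, 187 mm from the hinge line; axes turn with the plate. Aluminium plate, 0.42 kg, 8 mm thick, 130 mm along the hinge, 6 to 136 mm from the hinge line; then the slotted tongue, 60 mm wide, out to 194 mm. Shut, the tongue lies round the post, its top 10.5 mm below the hole's centre, wear strips on it either side of the post 7 mm below
Mind the look-alikes: they are no part of the job. What is shaped like the linch_pin but blue, green or purple is not meant.

How it is judged:
By the outcome, as a careful person would: the job done as asked, in the order asked, and still so for the second after the job is handed in, with the robot touching nothing.
It also fails if it takes over 58 s, if anything falls off the work surface, if the arm or the gripper's body presses on something with over 40 N, if the wrist force passes 120 N, or if a joint passes its speed limit or range.

ROBOT

A 7-joint arm with a two-finger parallel gripper is mounted at the origin on the work surface. World frame = base frame: x ahead of the robot, y to its left, z up, the work surface at z = 0. Lengths are in m, angles in degrees, forces in N, time in s.
With the tool pointing down it reaches from about 0.425 to 0.925 m from the base axis. Payload 6.8 kg.
Tool frame: the origin (TCP) lies midway between the tips of the shut fingers; the grasp point (between the pads) lies manip.grip_point_offset behind it (manip.grip_point_offset is the distance from the TCP to the grasp point, in m); z points along the fingers, y is the line along which they close (so a half turn about z gives the same grasp; the last joint's range is limited). The gripper opens to 85 mm and grips with 20 to 120 N. Pads are 22 mm wide; open, the fingers measure 114 mm over their backs; the gripper's body (76 mm by 85 mm) begins 54 mm behind the grasp point. The pads swing forward as they close: fully open they stand 13 mm farther back than shut.
Start: joints at [-82.855, 27.33, 1.283, 89.118, -0.659, 63.558, -4.761], TCP at [0.156, 0.657, 0.231] pointing down, gripper open.
Joint ranges: [-169.35, 169.35], [-19.33, 120.38], [-80.79, 83.38], [13.8, 139.57], [-78.32, 258.32], [9.67, 109.79], [-169.56, 169.56]. Speed limits (degrees/s): [136.94, 136.94, 180, 180, 180, 180, 180].

INTERFACE

Orientations are given as [roll, pitch, yaw] about the fixed x, y, z axes, in that order (R = Rz(yaw) Ry(pitch) Rx(roll)).
In Python, from bench import manip gives the robot as it stands. The module is installed in compiled form; this text tells all that it offers. Calls block until the motion is done:
- manip.movep(position, orientation): joint-space move of the TCP to a pose.
- manip.move_l(position, frame=None, vel=0.15): straight line of the TCP; frame=None keeps the orientation; vel is the mean speed in m/s.
- manip.goto_joints(angles): joint-space move.
- manip.open_gripper() and manip.close_gripper(strength=None): open the fingers fully, or close them until they stop; strength is the grip in N (None keeps the last).
- manip.dwell(seconds).
- manip.solve_ik(position, orientation): joint angles nearest the present ones, or None.
- manip.snapshot(name): name is "scene" or "top" or "wrist"; returns the picture (384x512x3 uint8, blue, green, red); there is no depth.
- manip.get_calibration(name): a dict with "fx", "fy", "cx", "cy" (pixels), "rvec" (rotation vector, rad) and "tvec" (3), from world to camera coordinates, as OpenCV has them; the wrist camera has in their place "hand_eye" (4x4, takes a point from camera to tool coordinates, whose origin is the TCP and whose axes are the flange's). Camera axes: x right, y down, z forward; pixel columns grow to the right and rows downward; lengths in m; the calibration is good to about 2 mm. A picture is of the moment at which its call begins: read the wrist's pose just before it. get_calibration takes no time and is no camera call.
A pose or a line that the arm cannot do raises manip.PlanningError and nothing moves.
- manip.job_done(): hands the job in; it is judged then, once.
Trained networks look in the newest picture that a camera, given by its name, has taken for a name from the list of things; names that differ only in an ending like _2 or _b are one class to them, and where a whole thing is asked for, a point or a joint stands for the part that bears it (a point fixed in the world has none). Each returns a list of dicts, best first, with "p" (0 to 1); they miss things now and then, are a little off and sometimes report something else, mostly with a low value. They report only what shows in the picture. A call takes as long as a camera call. They do not tell look-alikes from the thing itself.
- manip.recognise(camera, label): "centre" ([x, y, z] in m, in world coordinates, good to about 4 mm: the middle of the surface that is visible of it).
- manip.masks_of(camera, label): "region" (384x512 bool, what is visible of it).
- manip.tip_of(camera, label): "centre" ([x, y, z] in m, in world coordinates, good to about 4 mm: a listed point, or the origin of a listed thing).
Readings, each from a call of its own:
- manip.current_t(): time.
- manip.current_joint_pos(): joint angles.
- manip.current_qvel(): joint speeds.
- manip.current_joint_torque(): joint torques, N m.
- manip.current_tool_pos(): TCP position.
- manip.current_eef_rot(): TCP orientation.
- manip.current_contact_force(): force on the tool from outside, world axes, zero at the start.
- manip.current_ft_torque(): the same for the moment, N m.
- manip.current_grip_width(): finger opening in m.
- manip.current_finger_force(): force on a finger pad.
Only numpy, scipy, OpenCV 4.12 (cv2) and the standard library are available. Lean on these libraries where they do the work, as an engineer would, in place of code of your own. Each camera call takes 0.05 s, during which the arm holds its last target. There are 200 camera calls.

## Working session

There is one attempt and no reset: what is moved stays moved. The work goes in short steps, each a Python script; the robot and the scene stay as the last script left them, time stands still between calls to the robot, and variables do not carry over. Pictures are saved under pics/ and viewed, at most 10 in all, crops included, and the job is handed in when it is done.

```bash
mkdir -p pics
cat > h.py <<'E'
from bench import manip
import numpy as np, cv2
from scipy.spatial.transform import Rotation as R
def cam(n):
    c=manip.get_calibration(n); K=np.array([[c['fx'],0,c['cx']],[0,c['fy'],c['cy']],[0,0,1.]])
    if 'rvec' in c: return K,cv2.Rodrigues(np.array(c['rvec'],float))[0],np.array(c['tvec'],float).ravel()
    T=np.eye(4);T[:3,:3]=R.from_euler('xyz',manip.current_eef_rot(),degrees=True).as_matrix();T[:3,3]=manip.current_tool_pos()
    W=np.linalg.inv(T@np.array(c['hand_eye'])); return K,W[:3,:3],W[:3,3]
def proj(C,p):
    K,r,t=C; q=K@(r@np.asarray(p,float)+t); return q[:2]/q[2]
def ray(C,u,z):
    K,r,t=C; d=r.T@np.linalg.inv(K)@np.array([u[0],u[1],1.]); o=-r.T@t; return o+d*(z-o[2])/d[2]
E
python3 - <<'E'
from h import *
print(manip.grip_point_offset, manip.current_eef_rot(), manip.current_t())
ims=[]
for n in ['scene','top']:
    im=manip.snapshot(n); cv2.imwrite(f'pics/{n}0.png',cv2.resize(im,(768,576)))
    C=cam(n)
    for f,l in [('recognise','linch_pin'),('tip_of','linch_pin'),('tip_of','pin_tip'),('tip_of','pin_grip'),('tip_of','ring_far'),('tip_of','jig'),('tip_of','post_hole'),('tip_of','leaf_hinge'),('tip_of','leaf_knob'),('tip_of','leaf_tongue')]:
        for d in getattr(manip,f)(n,l):
            if d['p']>.2: print(n,f,l,np.round(d['centre'],4),round(d['p'],2),proj(C,d['centre']).round())
print(manip.current_t())
E
```

```text
0.0187 [-1.79892743e+02  7.87560813e-03  1.66660932e+02] 0.0
scene recognise linch_pin [0.3838 0.3555 0.0129] 0.64 [365. 191.]
scene recognise linch_pin [0.4776 0.2442 0.0158] 0.59 [329. 208.]
scene recognise linch_pin [0.5759 0.1615 0.013 ] 0.58 [299. 230.]
scene recognise linch_pin [0.4749 0.0561 0.0143] 0.57 [269. 198.]
scene tip_of linch_pin [0.2723 0.2923 0.0042] 0.64 [347. 164.]
scene tip_of linch_pin [0.3722 0.3736 0.0006] 0.58 [370. 191.]
scene tip_of linch_pin [0.5118 0.2403 0.0099] 0.56 [326. 218.]
scene tip_of linch_pin [0.4766 0.0804 0.0026] 0.55 [277. 202.]
scene tip_of linch_pin [0.5662 0.182  0.0036] 0.47 [305. 231.]
scene tip_of pin_tip [0.5382 0.239  0.0065] 0.71 [325. 225.]
scene tip_of pin_tip [0.4893 0.1047 0.005 ] 0.65 [284. 206.]
scene tip_of pin_tip [0.3592 0.3969 0.0072] 0.6 [378. 188.]
scene tip_of pin_tip [0.5563 0.2044 0.0071] 0.43 [313. 228.]
scene tip_of pin_tip [ 0.4939  0.454  -0.0035] 0.27 [396. 226.]
scene tip_of pin_tip [ 0.6249 -0.0544  0.0533] 0.26 [224. 225.]
scene tip_of pin_grip [0.257  0.293  0.0085] 0.7 [348. 160.]
scene tip_of pin_grip [ 7.41
[... 2186 characters left out ...]
0.55 [217. 179.]
top tip_of ring_far [0.4534 0.0175 0.0603] 0.54 [254. 227.]
top tip_of ring_far [0.4419 0.2459 0.0576] 0.47 [170. 231.]
top tip_of ring_far [0.4121 0.3212 0.0539] 0.39 [143. 242.]
top tip_of jig [ 0.6233 -0.1392  0.0045] 0.65 [308. 169.]
top tip_of jig [ 0.6124 -0.2215  0.0422] 0.21 [339. 171.]
top tip_of post_hole [ 0.621  -0.0581  0.0574] 0.94 [281. 167.]
top tip_of leaf_hinge [0.5138 0.238  0.0021] 0.32 [177. 207.]
top tip_of leaf_knob [ 0.6628 -0.2563  0.165 ] 0.94 [360. 144.]
top tip_of leaf_tongue [ 0.7333 -0.3283  0.0189] 0.6 [373. 131.]
top tip_of leaf_tongue [ 0.6146 -0.2341  0.2254] 0.57 [357. 158.]
top tip_of leaf_tongue [0.5163 0.2412 0.0065] 0.37 [175. 206.]
1.1
```

Run:
```python
import cv2,numpy as np
s=cv2.imread('pics/scene0.png');t=cv2.imread('pics/top0.png')
a=cv2.resize(t,(512,384)); 
crop=cv2.resize(a[170:320,110:270],(480,450),interpolation=cv2.INTER_CUBIC)
cv2.imwrite('pics/crop0.png',crop)
```

```text
(no output)
```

View pics/scene0.png

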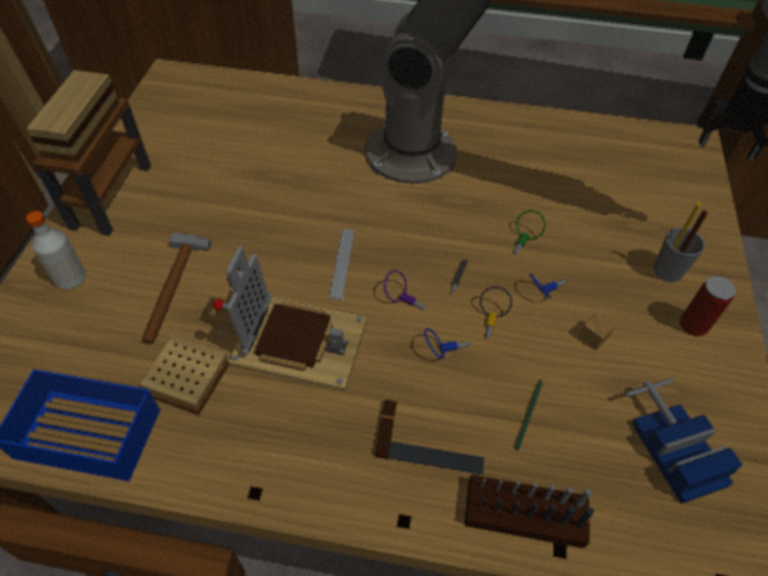

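View pics/crop0.png

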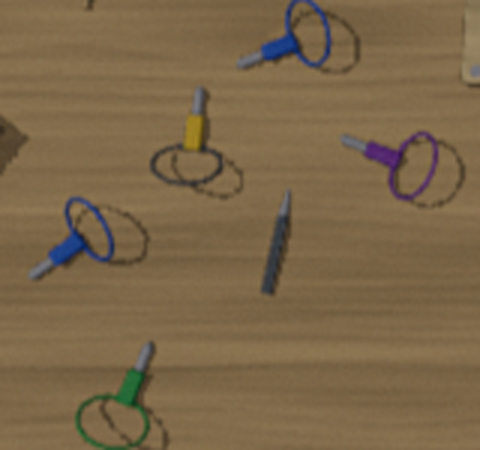

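View pics/top0.png

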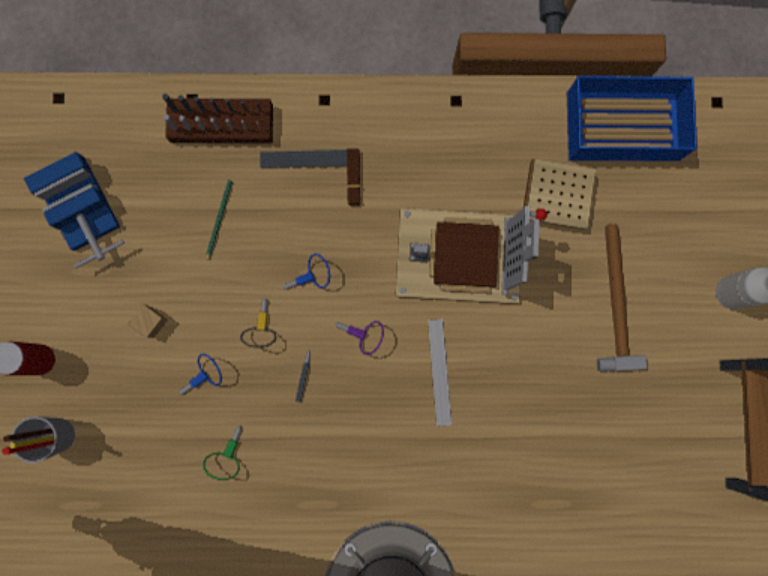

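The five look-alikes, as top-camera pixels on the 512-wide image, are:
- blue at (204,186)
- yellow at (175,215)
- blue at (132,253)
- green at (152,303)
- purple at (240,221)

Only the yellow one matches the linch pin, and the crop confirms it: yellow head, shank towards +x, ring leaning back over −x. The leaf stands at about 1.7 rad, with its tongue at (357,158). I'll start by pushing it over from behind.

```bash
python3 - <<'E'
from h import *
O=[180,0,180]
manip.close_gripper(40)
manip.movep([0.45,-0.10,0.36],O)
manip.movep([0.60,-0.295,0.33],O)
manip.move_l([0.60,-0.295,0.19],vel=.2)
print(manip.current_t(),manip.current_contact_force())
manip.move_l([0.602,-0.20,0.175],vel=.1); print(manip.current_contact_force())
manip.move_l([0.602,-0.142,0.16],vel=.1); print(manip.current_contact_force())
manip.move_l([0.602,-0.16,0.30],vel=.25)
manip.open_gripper()
print(manip.current_t(), manip.current_joint_pos())
manip.movep([0.50,0.10,0.25],O)
print(manip.current_t())
for n in ['wrist','top','scene']:
    im=manip.snapshot(n); C=cam(n); cv2.imwrite(f'pics/{n}1.png',im)
    for f,l in [('tip_of','linch_pin'),('tip_of','pin_tip'),('tip_of','pin_grip'),('tip_of','jig'),('tip_of','post_hole'),('tip_of','leaf_knob'),('tip_of','leaf_tongue')]:
        for d in getattr(manip,f)(n,l):
            if d['p']>.3 and (d['centre'][1]<0 or d['centre'][1]>.2 and d['centre'][0]>.46): print(n,l,np.round(d['centre'],4),round(d['p'],2),proj(C,d['centre']).round())
print(manip.current_t())
E
python3 -c "
import cv2,numpy as np
cv2.imwrite('pics/v1.png',np.hstack([cv2.resize(cv2.imread('pics/wrist1.png'),(400,300)),cv2.resize(cv2.imread('pics/top1.png')[120:270,160:360],(400,300))]))"
```

```text
6.5833 [-1.09563791  0.27073243  0.52879384]
[-0.17470465  0.650429    1.03842178]
[-0.24896692  0.04458207  0.16147315]
9.9417 [-31.20252626  28.3227991   58.50515236  94.53984205 -25.25109186
  71.53033661 122.45917201]
11.0333
wrist linch_pin [0.5113 0.2381 0.0048] 0.63 [348. 166.]
wrist linch_pin [ 0.6767 -0.0951  0.0652] 0.46 [125. 285.]
wrist pin_tip [0.557  0.2023 0.0044] 0.77 [322. 195.]
wrist pin_tip [0.5377 0.2371 0.001 ] 0.76 [345. 183.]
wrist pin_grip [0.4947 0.2412 0.0059] 0.91 [351. 156.]
wrist pin_grip [ 0.7343 -0.3294  0.0193] 0.52 [  6. 296.]
wrist pin_grip [0.5113 0.2446 0.0058] 0.34 [352. 167.]
wrist jig [ 0.6208 -0.1385 -0.0012] 0.87 [112. 231.]
wrist post_hole [ 0.6246 -0.0551  0.0562] 0.79 [149. 251.]
wrist post_hole [ 0.3991 -0.0898  0.0035] 0.72 [118.  87.]
wrist leaf_knob [ 0.6717 -0.0923  0.0642] 0.96 [126. 282.]
wrist leaf_tongue [ 0.6274 -0.0316  0.0471] 0.58 [168. 250.]
top linch_pin [0.5074 0.2409 0.0083] 0.69 [175. 209.]
top pin_tip [0.5339 0.2391 0.0082] 0.57 [176. 199.]
top pin_tip [0.4966 0.2429 0.0069] 0.54 [174. 213.]
top pin_grip [0.4944 0.244  0.
[... 176 characters left out ...]
167.]
top post_hole [ 0.6735 -0.0965  0.0652] 0.6 [295. 147.]
top leaf_knob [ 0.6721 -0.0961  0.0663] 0.96 [295. 148.]
top leaf_tongue [0.5133 0.2404 0.0049] 0.71 [176. 207.]
top leaf_tongue [ 0.6254 -0.0281  0.0425] 0.58 [270. 166.]
scene linch_pin [0.5106 0.2424 0.0085] 0.43 [327. 218.]
scene linch_pin [ 0.7338 -0.325   0.0212] 0.38 [124. 247.]
scene pin_tip [0.554  0.204  0.0048] 0.67 [313. 228.]
scene pin_tip [0.5357 0.2379 0.0065] 0.42 [325. 225.]
scene pin_grip [0.4977 0.2434 0.0032] 0.68 [327. 215.]
scene jig [ 6.215e-01 -1.402e-01 -1.000e-04] 0.6 [197. 229.]
scene leaf_knob [ 0.6785 -0.0951  0.067 ] 0.71 [205. 236.]
scene leaf_tongue [ 0.6223 -0.0321  0.0408] 0.64 [232. 228.]
12.2333
```

View pics/v1.png

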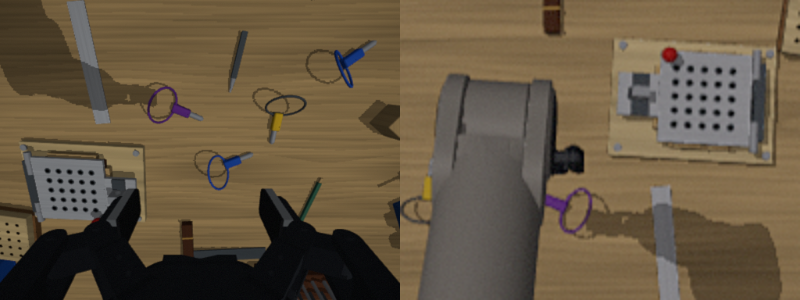

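The leaf is shut: the knob is at z≈0.066, and the tongue lies round the post at about (640,95) in the right half. Next I'll measure the pin close up and get the jig's yaw from its edges.

Run:
```python
from h import *
print(np.round(manip.get_calibration('wrist')['hand_eye'],3))
P0=np.array([.4955,.2415])
manip.movep([P0[0],P0[1],0.16],[180,0,175.5]); manip.dwell(.2)
im=manip.snapshot('wrist'); C=cam('wrist'); cv2.imwrite('pics/wrist2.png',im)
for l in ['linch_pin','pin_tip','pin_grip','ring_far','pin_mid']:
    for d in manip.tip_of('wrist',l):
        if d['p']>.3: print(l,np.round(d['centre'],4),round(d['p'],2),proj(C,d['centre']).round())
# yellow head -> minAreaRect on plane z=.014
hsv=cv2.cvtColor(im,cv2.COLOR_BGR2HSV); m=cv2.inRange(hsv,(18,120,70),(35,255,255))
n,lab,st,ce=cv2.connectedComponentsWithStats(m); i=1+st[1:,4].argmax(); print(st[i])
ys,xs=np.where(lab==i); p=np.array([ray(C,(x,y),.012)[:2] for x,y in zip(xs,ys)])*1000
print(cv2.minAreaRect(p.astype(np.float32)))
# jig yaw from top image and wrist1
top=manip.snapshot('top'); cv2.imwrite('pics/top2.png',top); Ct=cam('top')
for d in manip.masks_of('top','jig')[:2]+manip.masks_of('top','leaf')[:2]:
    ys,xs=np.where(d['region']); p=np.array([ray(Ct,(x,y),.018)[:2] for x,y in zip(xs,ys)])*1000
    print(d['p'],len(p),cv2.minAreaRect(p.astype(np.float32)))
for n in ['post_hole','leaf_tongue','leaf_knob']:
    for d in manip.tip_of('top',n)[:1]: print(n,d)
print(manip.current_t(),manip.current_joint_pos(),manip.solve_ik([.59,-.06,.053],[180,0,177.5]))
cv2.imwrite('pics/v2.png',np.hstack([cv2.resize(im,(400,300)),cv2.resize(top[125:215,255:375],(400,300),interpolation=cv2.INTER_CUBIC)]))
```

```text
[[-0.    -0.95  -0.312  0.079]
 [ 1.    -0.    -0.001  0.001]
 [ 0.001 -0.312  0.95  -0.143]
 [ 0.     0.     0.     1.   ]]
linch_pin [0.4779 0.0795 0.0119] 0.83 [112. 172.]
linch_pin [ 5.692e-01  1.795e-01 -4.000e-04] 0.82 [212. 233.]
linch_pin [0.5101 0.2387 0.0057] 0.78 [254. 187.]
linch_pin [0.3724 0.3755 0.009 ] 0.72 [380.  45.]
linch_pin [0.5368 0.2385 0.0015] 0.38 [256. 207.]
pin_tip [0.4862 0.1085 0.0042] 0.83 [142. 176.]
pin_tip [0.5555 0.2034 0.0063] 0.58 [229. 224.]
pin_tip [0.3542 0.3953 0.0065] 0.58 [400.  23.]
pin_tip [0.5389 0.2347 0.0052] 0.57 [253. 209.]
pin_grip [0.5735 0.1666 0.0044] 0.94 [202. 239.]
pin_grip [0.4729 0.069  0.0095] 0.89 [103. 168.]
pin_grip [0.3829 0.363  0.0089] 0.88 [367.  58.]
pin_grip [0.4946 0.2404 0.0058] 0.74 [255. 174.]
ring_far [0.4136 0.3207 0.0573] 0.96 [338.  92.]
ring_far [0.4492 0.0154 0.0545] 0.85 [ 16. 160.]
ring_far [0.448  0.2491 0.0572] 0.7 [260. 139.]
ring_far [0.3915 0.1614 0.0013] 0.51 [173.  85.]
pin_mid [0.3655 0.3847 0.0059] 0.96 [388.  37.]
pin_mid [0.4833 0.0886 0.0011] 0.89 [126. 174.]
pin_mid [0.5142 0.2394 0.01  ] 0.8
[... 199 characters left out ...]
690.0193481445312, 326.69171142578125), (11.462379455566406, 145.98342895507812), 75.59659576416016)
0.57 4845 ((614.9373168945312, -132.27719116210938), (237.23202514648438, 173.72837829589844), 87.01609802246094)
0.78 2538 ((623.6168823242188, -125.12384033203125), (201.50270080566406, 136.53277587890625), 86.66432189941406)
post_hole {'centre': [0.6212, -0.0589, 0.0504], 'p': 0.8}
leaf_tongue {'centre': [0.3947, 0.162, -0.0012], 'p': 0.45}
leaf_knob {'centre': [0.6748, -0.0954, 0.0631], 'p': 0.7}
13.7417 [-74.50559918  30.83784715  56.94242113 112.76035307 -32.14519628
  53.84611643  84.1821698 ] [-31.68249727  40.64017677  44.00131844 110.38271996 -39.53751909
  45.29528489 122.19379253]
```

View pics/v2.png

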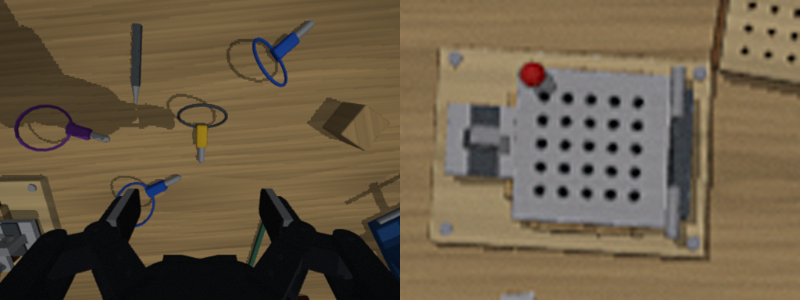

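Jig yaw is about −3.1°. The yellow pin is under the gripper (head at about (201,133) in the left half) with its shank aligned with the tool x axis. Now gripping it and carrying it to just in front of the post.

Run:
```python
from h import *
manip.move_l([.4955,.2412,.05],vel=.2)
manip.move_l([.4955,.2412,.003],frame=[180,0,175.2],vel=.08)
print(manip.current_contact_force())
manip.close_gripper(60); print(manip.current_grip_width(),manip.current_finger_force())
manip.move_l([.4955,.2412,.13],vel=.2)
manip.movep([.54,-.054,.13],[180,0,176.9])
manip.move_l([.555,-.0535,.0535],vel=.15); manip.dwell(.2)
print(manip.current_t(),manip.current_grip_width(),manip.current_contact_force(),manip.current_tool_pos(),manip.current_eef_rot())
im=manip.snapshot('wrist'); C=cam('wrist'); cv2.imwrite('pics/wrist3.png',im)
for l in ['linch_pin','pin_tip','pin_grip','pin_mid','post_hole','leaf_tongue','leaf_knob','ring_far']:
    for d in manip.tip_of('wrist',l):
        if d['p']>.3: print(l,np.round(d['centre'],4),round(d['p'],2),proj(C,d['centre']).round(1))
print(proj(C,[.5969,-.0558,.0555]))
cv2.imwrite('pics/v3.png',cv2.resize(im[100:384,130:382],(710,800),interpolation=cv2.INTER_CUBIC)[:600])
```

```text
[-0.00320178 -0.97618995 -0.76819709]
0.013896060718464154 59.225937724113464
18.6167 0.013549681313550013 [ 0.08903028  0.3535449  -0.38534452] [ 0.55553959 -0.05345535  0.05443174] [1.79982416e+02 9.16564331e-02 1.76904757e+02]
linch_pin [0.4765 0.0801 0.0089] 0.93 [447.1  93. ]
linch_pin [ 0.5719 -0.0562  0.0558] 0.82 [251. 266.]
pin_tip [0.4847 0.1083 0.0044] 0.88 [481.8 103.5]
pin_tip [ 0.5971 -0.0576  0.0532] 0.66 [251.2 296.6]
pin_grip [0.4736 0.0675 0.0113] 0.83 [431.   89.3]
pin_grip [ 0.5544 -0.0549  0.0549] 0.59 [251.4 240.2]
pin_mid [ 0.5762 -0.0572  0.0603] 0.78 [249.7 276.4]
pin_mid [4.793e-01 8.710e-02 1.000e-04] 0.61 [447.9  97.2]
post_hole [ 0.6209 -0.0528  0.0556] 0.62 [260.3 327.5]
leaf_tongue [ 0.5993 -0.0593  0.0532] 0.34 [248.9 299.4]
ring_far [0.4512 0.0134 0.0566] 0.84 [382.9  40.2]
ring_far [ 0.5056 -0.048   0.1066] 0.58 [260.4 188.9]
[253.89047112 298.62977911]
```

View pics/v3.png

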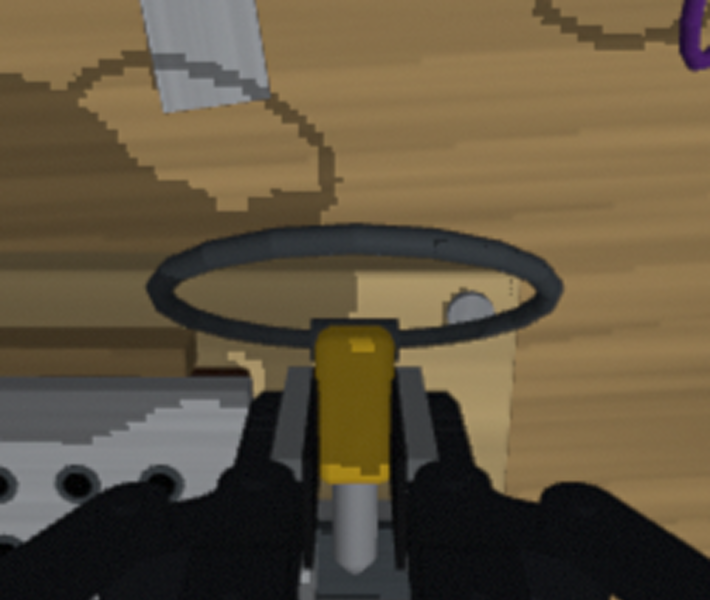

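Pin held straight, with its tip at about (251,299). The post is below this crop, so I'll look there.

Run:
```python
from h import *
im=cv2.imread('pics/wrist3.png'); C=cam('wrist')
print(manip.current_tool_pos())
v=cv2.resize(im[264:384,180:340],(800,600),interpolation=cv2.INTER_CUBIC); cv2.imwrite('pics/v4.png',v)
ca,sa=np.cos(np.radians(-3.1)),np.sin(np.radians(-3.1)); Rj=np.array([[ca,-sa],[sa,ca]])
for y in (-.0555,-.058):
  for l in [(-7,-12),(-7,12),(7,-12),(7,12)]:
    p=np.r_[np.array([.6225,y])+Rj@np.array(l)/1000,.070]; print(y,l,((proj(C,p)-[180,264])*5).round())
```

```text
[ 0.55499091 -0.05350235  0.05354259]
-0.0555 (-7, -12) [287. 385.]
-0.0555 (-7, 12) [480. 385.]
-0.0555 (7, -12) [289. 470.]
-0.0555 (7, 12) [477. 470.]
-0.058 (-7, -12) [266. 386.]
-0.058 (-7, 12) [460. 386.]
-0.058 (7, -12) [269. 471.]
-0.058 (7, 12) [458. 471.]
```

View pics/v4.png

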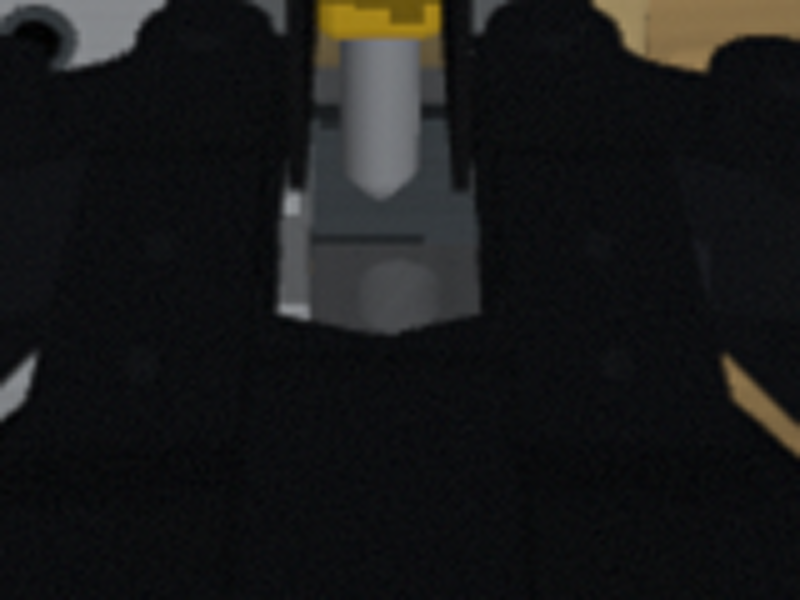

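Run:
```python
from h import *
C=cam('wrist'); t=np.array(manip.current_tool_pos()); a=np.array([np.cos(np.radians(-3.1)),np.sin(np.radians(-3.1)),0])
for s,z in [(.014,.0555),(.041,.0555),(.0605,.0545),(.0605,.0595)]:
    p=t+a*s; p[2]=z; q=proj(C,p); q2=proj(C,p+[0,.001,0]); print(s,z,((q-[180,264])*5).round(1),((q2-q)*5).round(2))
im=cv2.imread('pics/wrist3.png')
g=cv2.cvtColor(im,cv2.COLOR_BGR2GRAY)
for r in (282,290,296,300,316,318,320,322,324,326): print(r,g[r,238:280])
```

```text
0.014 0.0555 [369.8  -5.8] [ 8.09 -0.38]
0.041 0.0555 [370.2 174.2] [ 7.69 -0.34]
0.0605 0.0545 [370.6 287.7] [ 7.39 -0.32]
0.0605 0.0595 [370.4 317.3] [ 7.59 -0.32]
282 [ 16  17  14  14  37  67  68  67  67  66  62  72  85  96 102 110 117 120
 122 124 122 120 117 113 106  94  67  65  66  66  61  19  10  14  18  14
  11  11  11  14  14  15]
290 [ 16  16  15  22  48  57  56  57  57  55  59  71  85  94 102 111 116 120
 122 124 122 121 116 112 105  91  59  55  56  57  55  41  17  17  17  15
  12  15  14  12  15  11]
296 [ 16  16  20  38  62  56  55  57  55  56  60  72  84  95 102 110 115 120
 122 123 123 119 117 112 102  78  55  54  54  55  55  51  23  15  16  18
  25  11  13  13  11  11]
300 [ 22  14  26  56  71  59  57  57  57  58  58  58  68  87 100 108 115 119
 121 121 120 117 102  79  60  58  56  58  58  58  58  55  33  16  15  25
  42  16  11  14  11  13]
316 [88 89 86 71 62 57 59 59 58 57 58 58 58 59 57 59 59 61 65 68 69 72 71 68
 64 60 60 59 57 56 56 54 53 55 56 58 54 34 15 10 14 10]
318 [88 90 85 73 62 56 58 58 58 57 58 57 58 57 59 66 71 73 73 75 76 76 73 74
 74 72 72 68 63 58 56 56 56 56 57 57 55 42 16 12 10 11]
320 [87 89 87 76 58 57 57 58 58 57 58 59 58 59 65 68 70 72 73 75 74 74 75 75
 75 73 71 68 66 61 57 55 57 57 57 58 56 46 17 11  9 10]
322 [87 88 87 76 59 56 60 57 59 57 57 57 55 59 66 69 70 73 72 74 74 76 75 74
 72 71 69 67 64 60 57 55 55 56 57 59 57 52 20 11 11  9]
324 [100 100  99  85  59  57  58  58  58  59  58  56  57  60  64  68  71  71
  72  75  77  75  75  73  73  69  68  67  64  59  57  56  54  56  57  57
  58  52  17  10  13  14]
326 [130 132 134 117  65  57  59  58  59  58  56  57  57  60  64  68  70  72
  74  75  74  73  72  72  73  70  69  67  66  61  57  56  56  55  54  54
  54  47  23  13  12  15]
```

The hole in the post face is centred at column 259.2; its left edge agrees. The shank is at 256.0, so the pin is about 2.1 mm too far towards −y. I'll correct that, set the height, and insert while watching the forces.

Run:
```python
from h import *
f=lambda x,z=.0525:[x,-.0514-(x-.555)*.0542,z]
manip.move_l(f(.557),vel=.1); manip.dwell(.2); print(manip.current_contact_force())
for x in [.568,.575,.582,.589,.594,.597,.599,.6005,.602,.6035,.605]:
    manip.move_l(f(x),vel=.06); F=np.array(manip.current_contact_force()); print(x,F.round(1),np.round(manip.current_tool_pos(),4))
    if np.linalg.norm(F)>12: break
print(manip.current_t(),manip.current_grip_width())
```

```text
[ 0.27372105  0.14125753 -2.11287025]
0.568 [-0.3  0.2 -1.1] [ 0.5687 -0.0522  0.0525]
0.575 [-0.6  0.6 -1. ] [ 0.5755 -0.0526  0.0525]
0.582 [-1.   0.3 -0.6] [ 0.5825 -0.0529  0.0525]
0.589 [ 0.3  0.1 -0.4] [ 0.5895 -0.0532  0.0525]
0.594 [ 0.5 -0.6 -1. ] [ 0.5943 -0.0535  0.0525]
0.597 [-0.  -0.2 -1.4] [ 0.5972 -0.0537  0.0525]
0.599 [ 0.7  0.1 -0.4] [ 0.5991 -0.0538  0.0525]
0.6005 [-0.5  0.3 -1.2] [ 0.6006 -0.0539  0.0525]
0.602 [-0.2 -1.1 -1.1] [ 0.602  -0.054   0.0525]
0.6035 [-5.6  0.2  2.2] [ 0.6021 -0.054   0.0523]
0.605 [-10.1   0.7   5.7] [ 0.6021 -0.054   0.052 ]
22.4 0.01442994495251143
```

The pin is home: the shoulder stops hard at TCP x≈0.602 with no slip in the grip. I'll release it, check, then flip the ring from behind.

Run:
```python
from h import *
y=lambda x:-.0514-(x-.555)*.0542
manip.move_l([.6022,y(.602),.0525],vel=.05)
manip.open_gripper(); manip.dwell(.2)
print(manip.current_contact_force())
manip.move_l([.602,y(.602),.19],vel=.2)
manip.move_l([.50,y(.50),.19],vel=.25)
manip.close_gripper(40); print(manip.current_t())
im=manip.snapshot('wrist'); C=cam('wrist'); cv2.imwrite('pics/wrist5.png',im)
for l in ['linch_pin','pin_tip','ring_far','leaf_knob']:
    for d in manip.tip_of('wrist',l):
        if d['p']>.3 and d['centre'][1]<0: print(l,np.round(d['centre'],4),round(d['p'],2),proj(C,d['centre']).round(1))
cv2.imwrite('pics/v5.png',cv2.resize(im[180:384,120:392],(800,600),interpolation=cv2.INTER_CUBIC))
```

```text
[ 0.29242255  0.57581521 -0.00664668]
25.7083
```

View pics/v5.png

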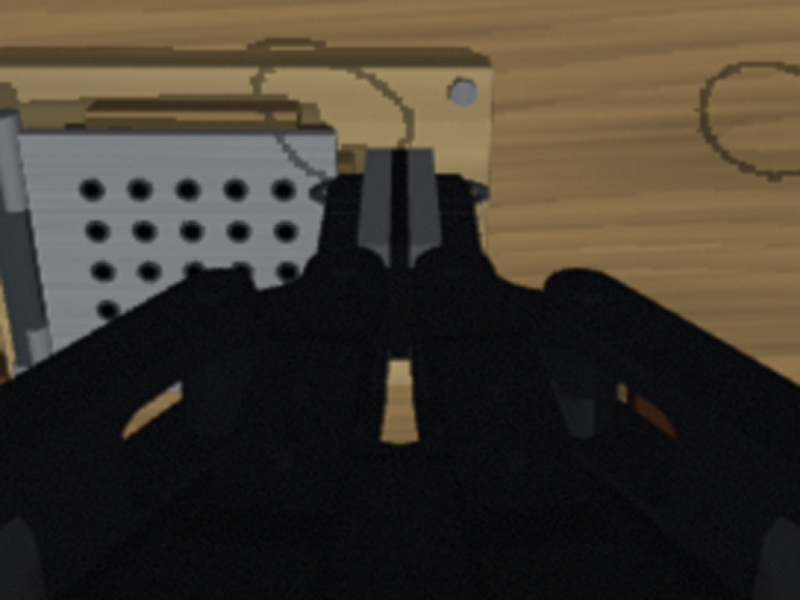

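The fingers hide the pin, but the ring shows evenly on both sides at crop pixels (315,190) and (480,190), so it is centred in front of the closed fingers. Now pushing the ring over.

Run:
```python
from h import *
y=lambda x:-.0514-(x-.555)*.0542
manip.move_l([.505,y(.505),.092],vel=.2)
for x in [.54,.57,.59,.60,.61,.618]:
    manip.move_l([x,y(x),.094],vel=.1); print(x,np.round(manip.current_contact_force(),1),manip.current_t())
manip.move_l([.60,y(.60),.20],vel=.25)
manip.movep([.46,y(.48),.24],[180,0,176.9]); manip.dwell(.2)
print(manip.current_t())
ims=[]
for n in ['wrist','top','scene']:
    im=manip.snapshot(n); C=cam(n); cv2.imwrite(f'pics/{n}6.png',im); c=proj(C,[.615,-.055,.055]); ims.append((im,c)); print(n,c)
    for l in ['linch_pin','pin_tip','ring_far','leaf_knob','leaf_tongue']:
        for d in manip.tip_of(n,l):
            if d['p']>.3 and -.2<d['centre'][1]<0: print(n,l,np.round(d['centre'],4),round(d['p'],2))
o=[]
for im,c in ims[1:]:
    a,b=[int(np.clip(v,40,m)) for v,m in zip(c,(472,344))]; o.append(cv2.resize(im[b-30:b+30,a-40:a+40],(400,300),interpolation=cv2.INTER_CUBIC))
im=ims[0][0]
v=np.hstack([cv2.resize(im,(400,300)),np.zeros((300,400,3),np.uint8)]); cv2.imwrite('pics/v6.png',np.vstack([v,np.hstack(o)]))
```

```text
0.54 [-1.9 -0.2 -0.5] 27.1
0.57 [0.3 0.  0. ] 27.55
0.59 [ 0.2 -0.5 -0.2] 27.9
0.6 [-0.1  0.5  0.3] 28.15
0.61 [ 0.3 -0.6 -0.1] 28.4
0.618 [-0.5  0.2  0.2] 28.65
30.0667
wrist [255.81094255 273.29603827]
top [279.92177837 168.80369988]
top linch_pin [ 0.6737 -0.0936  0.0654] 0.6
top linch_pin [ 0.6142 -0.0536  0.0535] 0.42
top pin_tip [ 0.6408 -0.054   0.0574] 0.49
top ring_far [ 0.6449 -0.0568  0.0586] 0.49
top leaf_knob [ 0.6719 -0.0961  0.0647] 0.64
top leaf_tongue [ 0.6259 -0.0269  0.0418] 0.76
scene [224.51932748 221.78557472]
scene linch_pin [ 0.6164 -0.0535  0.0546] 0.63
scene pin_tip [ 0.6419 -0.051   0.0558] 0.66
scene ring_far [ 0.6503 -0.0551  0.0554] 0.47
scene leaf_knob [ 0.6771 -0.0962  0.0667] 0.6
scene leaf_knob [ 0.6217 -0.0279  0.0395] 0.54
scene leaf_knob [ 0.6013 -0.053   0.0533] 0.52
scene leaf_tongue [ 0.621  -0.0309  0.0425] 0.72
```

View pics/v6.png

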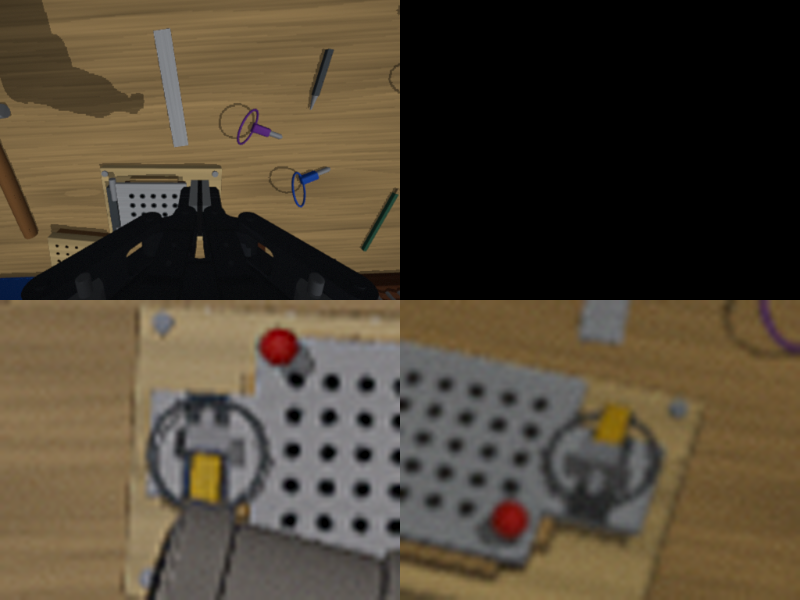

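The top and scene views both show the ring lying level round the post, with its far side at about x 0.648, z 0.057 (0.6485 and 0.0545 expected when shut). The yellow head is against the post, the leaf is level, and the arm is clear.

```bash
python3 -c "
from bench import manip
print(manip.job_done(), manip.current_t())"
```

```text
the job is handed in; nothing more can be done
the job is handed in; nothing more can be done
```

I handed the job in at about 31 s of the 58 s allowed: the drill plate is shut on the blank, the yellow linch pin is pushed home to its head, and its ring has snapped shut round the pin's end; no verdict came back.

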